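# Build the sieve stack on the shaker

### The job

Get the small sieve set ready for a shake test: build it on the round plate of the sieve shaker, one piece at a time from the bottom up - the pan centred on the plate, then the fine-mesh sieve, then the coarse-mesh sieve (the two sieves are draining on the sloping rack), then the lid - each piece seated level and fully home in the one below. Set every piece down gently, never let one drop, and leave everything else on the bench where it stands.

Things in the scene. Friction and masses are not known exactly. Their poses are not given: they have to be found in the camera images.
- pan: Receiver pan of the small set: a plain round steel dish, closed floor, outside diameter 68 mm, height 30 mm, wall 2.5 mm, floor 3 mm. Starts upright on the bench. Origin: centre of its underside, z up through its open top.
- fine_sieve: Small steel sieve, dense fine mesh, the shallower one: 35 mm high, round frame 68 mm outside, wall 2.5, open top. Its lowest 7 mm is a tapered foot (57 mm across, 53 at its end) that enters the piece below till the frame rests on its rim. Mesh 10 mm up. Starts foot down on the rack's slope. Origin: centre of underside; z out of the top. Seated: 23 mm above pan's origin
- coarse_sieve: Small steel sieve with open coarse mesh (wires 8.5 mm apart), the deeper of the two: 49 mm high, otherwise like fine_sieve (68 mm outside, wall 2.5 mm, same 7 mm foot, mesh 10 mm up). Starts foot down on the rack's slope at the other place (the two places are swapped at random). Origin: centre of underside; z out of the open top. Seated: origin 28 mm above fine_sieve's.
- lid: Flat steel lid, 68 mm across, 6 mm thick, same 7 mm tapered foot below; in the middle on top a round knob 27 mm across, from 13 to 37 mm above the underside. Starts upright on the bench; it and the pan swap spots at random. Origin: centre of the foot's underside, z up. Seated: origin 42 mm above coarse_sieve's.
- plate_top (a point): Centre of the top face of the sieve shaker's round aluminium plate: 116 mm in diameter, 8 mm thick, flat, rigid, level, its top 85 mm above the bench. z up.
- shaker: Sieve shaker: white box 190 by 180 mm, 60 mm high, fixed to the bench, control panel on its front (-x) side, two low wire lugs 73 mm high beside the plate. Origin: on the bench under the middle of the plate.
- rack: Fixed draining rack: perforated steel tray, 120 mm up the slope by 270 mm along y, rising at 30 degrees to its +x side, on a wire stand. Origin: on the bench under the tray's middle (upper face 75 mm above it); x level to the high side, y along the tray, z up; tray normal (-0.5, 0, 0.866). A 16 mm lip on the low edge stops the sieves, which lie 58 to 82 mm either side of the middle along y.
- bottle: Bystander: glass bottle with blue cap, 70 mm across, 140 mm high. Origin: underside.
- wash_bottle: Bystander: white wash bottle with bent spout, 68 mm across, 190 mm high. Origin: underside.
- vial_a: Bystander: glass vial with metal cap, 25 mm across, 61 mm high. Origin: underside.
- vial_b: Bystander: a second such vial.
- sieve_brush: Bystander: brush lying on the bench. Origin: underside of its middle.
- weigh_dish: Bystander: white square weighing dish, 85 by 85 by 18 mm. Origin: underside.
- beaker: Bystander: glass beaker, 68 mm across, 90 mm high. Origin: underside.
- large_sieve: Bystander: a larger sieve, 100 mm across, 42 mm high, that does not belong to the set. Origin: underside.

How it is judged:
By the outcome, as a careful person would: the job done as asked, in the order asked, and still so for the second after the job is handed in, with the robot touching nothing.
It also fails if it takes over 72 s, if anything falls off the work surface, if the arm or the gripper's body presses on something with over 40 N, if the wrist force passes 120 N, or if a joint passes its speed limit or range.

### The arm

A 6-joint arm with a two-finger parallel gripper is mounted at the origin on the work surface. World frame = base frame: x ahead of the robot, y to its left, z up, the work surface at z = 0. Lengths are in m, angles in degrees, forces in N, time in s.
With the tool pointing down it reaches from about 0.4 to 0.825 m from the base axis. Payload 7 kg.
Tool frame: the origin (TCP) lies midway between the tips of the shut fingers; the grasp point (between the pads) lies 19 mm behind it (r.grip_depth is the distance from the TCP to the grasp point, in m); z points along the fingers, y is the line along which they close (so a half turn about z gives the same grasp; the last joint's range is limited). The gripper opens to 88 mm and grips with 3 to 60 N. Pads are 19 mm wide; open, the fingers measure 130 mm over their backs; the gripper's body (78 mm by 193 mm) begins 47 mm behind the grasp point.
Start: joints at [81.022, 20.546, 0.682, 0, -70.136, -16.507], TCP at [0.29, 0.609, 0.227] pointing down, gripper open.
Joint ranges: [-176.03, 176.03], [-82.01, 121.73], [-58.28, 71.71], [-173.87, 95.51], [-174.79, -0.11], [-173.66, 173.66]. Speed limits (degrees/s): [136.94, 136.94, 172.46, 180, 180, 180].

### API

Orientations are given as [roll, pitch, yaw] about the fixed x, y, z axes, in that order (R = Rz(yaw) Ry(pitch) Rx(roll)).
In Python, from plant import r, capture, close_job, search_frame, outline_of gives the robot as it stands.
- The arm moves only by the shell command python3 -m creep 'ROWS' [FORCE]. ROWS is JSON, a list of rows, each a list of 7 numbers: the finger opening in mm, from 0 to 87.6, then the shift along the world's x, y, z in units of 25 mm (1.0 is 25 mm), then the turn, a rotation vector about the world's x, y, z in degrees. In form: [[hand, x, y, z, ax, ay, az], ...]. A call has 1 to 8 rows; each row shifts and turns the commanded pose from where the row before left it; what a row does not reach is not made up. A row lasts 1/12 s, in which the tool goes at most 41.7 mm and 7.16 degrees, less where a joint would pass 70% of its speed; a pose out of reach is approached as far as the arm can. A call is refused whole if a number of a shift passes 1 or a number of a turn 7.16, either way. A call with a gripper value outside its range is refused whole. The fingers move at their own pace and stop on an object; FORCE is the grip in N (left out, the last holds). Time passes only in rows, so rows that do not move let the fingers close. It gives the time, the measured TCP pose, the force, the opening and the grip force at its end, in the units of the state.
- r.get_state(): the state, without advancing time (a new reading comes with each control period).
- capture(name): name is "side" or "top"; returns a dict with "frame" (400x640x3 uint8, red, green, blue), "K" (3x3 intrinsics, pixels), "origin" and "rotation" of the camera in the world. Camera axes: x right, y down, z forward; pixel columns grow to the right and rows downward; lengths in m; the calibration is good to about 2 mm. A picture is of the moment at which its call begins. There is no depth.
- close_job(): hands the job in; it is judged then, once.
Trained networks look in a picture, given as the dict that the camera call returned (one of the last four; its "shot" number tells which), for a name from the list of things; names that differ only in an ending like _2 or _b are one class to them, and where a whole thing is asked for, a point or a joint stands for the part that bears it (a point fixed in the world has none). Each returns a list of dicts, best first, with "conf" (0 to 1); they miss things now and then, are a little off and sometimes report something else, mostly with a low value. They report only what shows in the picture. A call takes as long as a camera call.
- search_frame(picture, target): "bbox" ([left, top, right, bottom] in pixels, round what is visible of it).
- outline_of(picture, target): "region" (400x640 bool, what is visible of it) and "bbox" ([left, top, right, bottom] in pixels, round what is visible of it).
The state is a dict: "time_s": time; "joints": joint angles; "qd": joint speeds; "joint_torque": joint torques, N m; "tcp_pos": TCP position; "eef_rot": TCP orientation; "contact_force": force on the tool from outside, world axes, zero at the start; "moment": the same for the moment, N m; "gripper_width": finger opening in m; "gripper_force": force on a finger pad.
Only numpy, scipy, OpenCV 4.12 (cv2) and the standard library are available. Lean on these libraries where they do the work, as an engineer would, in place of code of your own. Each camera call takes 0.05 s, during which the arm holds its last target. There are 200 camera calls.

## Working session

There is one attempt and no reset: what is moved stays moved. The work goes in short steps, Python scripts to look and compute and a shell command to move; the robot and the scene stay as the last step left them, time stands still between calls to the robot, and variables do not carry over. Pictures are saved under pics/ and viewed, at most 10 in all, crops included, and the job is handed in when it is done.

```bash
ls; mkdir -p pics; cat > h.py <<'E'
import numpy as np, cv2
from plant import r, capture, close_job, search_frame, outline_of
def proj(c,P):
    p=(np.asarray(P)-c["origin"])@np.asarray(c["rotation"]); q=p@np.asarray(c["K"]).T
    return q[...,:2]/q[...,2:]
def ray(c,uv,z):
    d=np.asarray(c["rotation"])@np.linalg.inv(c["K"])@np.array([uv[0],uv[1],1.]); o=np.asarray(c["origin"])
    return o+d*(z-o[2])/d[2]
def save(c,n): cv2.imwrite("pics/"+n,cv2.cvtColor(c["frame"],cv2.COLOR_RGB2BGR))
E
python3 - <<'E'
from h import *
for n in ("side","top"):
    c=capture(n); save(c,n+"0.png"); print(n,c["origin"],np.round(c["rotation"],3).tolist(),np.round(c["K"],1).tolist())
    for t in ["pan","fine_sieve","coarse_sieve","lid","plate_top","shaker","rack","large_sieve","bottle","wash_bottle","beaker","vial_a"]:
        print(t,[(np.round(d["bbox"]).tolist(),round(d["conf"],2)) for d in search_frame(c,t)[:3]])
print(r.get_state())
E
```

```text
pics
side [ 0.1645777  -0.98681212  0.75483139] [-121.38, 0.339, -21.737] [[477.7, 0.0, 321.5], [0.0, 477.7, 196.7], [0.0, 0.0, 1.0]]
pan [([351.0, 311.0, 384.0, 340.0], 0.81)]
fine_sieve [([269.0, 158.0, 296.0, 184.0], 0.92), ([294.0, 259.0, 322.0, 279.0], 0.41)]
coarse_sieve [([230.0, 148.0, 255.0, 172.0], 0.76)]
lid [([294.0, 262.0, 322.0, 282.0], 0.6)]
plate_top [([322.0, 202.0, 419.0, 270.0], 0.76)]
shaker [([320.0, 205.0, 418.0, 270.0], 0.82), ([350.0, 311.0, 382.0, 341.0], 0.7)]
rack [([226.0, 142.0, 314.0, 201.0], 0.93)]
large_sieve [([431.0, 300.0, 485.0, 343.0], 0.76), ([360.0, 147.0, 389.0, 198.0], 0.29)]
bottle [([363.0, 148.0, 387.0, 199.0], 0.56)]
wash_bottle [([292.0, 110.0, 312.0, 156.0], 0.91)]
beaker [([423.0, 239.0, 456.0, 288.0], 0.78)]
vial_a [([315.0, 282.0, 328.0, 311.0], 0.64), ([335.0, 277.0, 343.0, 305.0], 0.5)]
top [ 0.32292282 -0.02216631  1.33472858] [-170.145, 1.985, -91.562] [[440.4, 0.0, 317.1], [0.0, 440.4, 198.9], [0.0, 0.0, 1.0]]
pan [([437.0, 198.0, 461.0, 223.0], 0.71)]
fine_sieve [([232.0, 197.0, 258.0, 224.0], 0.59)]
coarse_sieve [([193.0, 230.0
[... 507 characters left out ...]
3.0], 0.23)]
{'time_s': 1.3, 'joints': array([ 8.10216343e+01,  2.05455726e+01,  6.83801348e-01,  1.51956939e-04,
       -7.01349666e+01, -1.65064387e+01]), 'qd': array([ 0.0725626 , -0.0317814 , -0.01651955, -0.01802578,  0.02638273,
       -0.0721955 ]), 'joint_torque': array([-6.37142457e-04, -5.82381284e+01,  2.93300861e+01,  7.00220212e+00,
        1.24126687e-02, -2.41580204e-05]), 'tcp_pos': array([0.29045035, 0.60931497, 0.22658464]), 'eef_rot': array([-1.79996832e+02,  7.89807199e-04, -2.54847527e+01]), 'contact_force': array([-0.33832563, -0.92454576,  0.46070165]), 'moment': array([-0.0573069 , -0.00271829,  0.00551003]), 'gripper_force': 0.0, 'gripper_width': 0.08780782062929116}
```

View images.

```bash
python3 - <<'E'
import cv2
a=cv2.imread("pics/side0.png");b=cv2.imread("pics/top0.png")
cv2.imwrite("pics/s1.png",cv2.resize(a[100:360,210:500],None,fx=2.7,fy=2.3*1.0))
cv2.imwrite("pics/t1.png",cv2.resize(b[100:280,150:500],None,fx=2.28,fy=2.28))
E
```

```text
(no output)
```

View pics/s1.png

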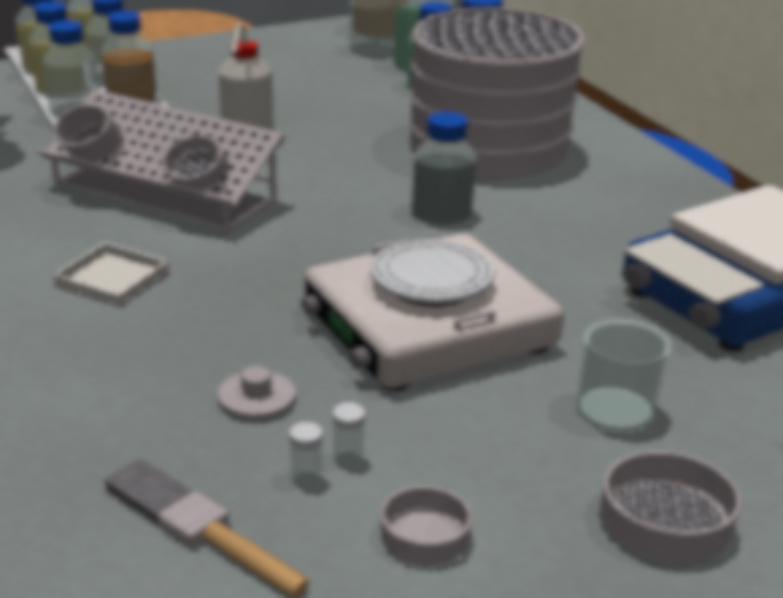

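View pics/t1.png

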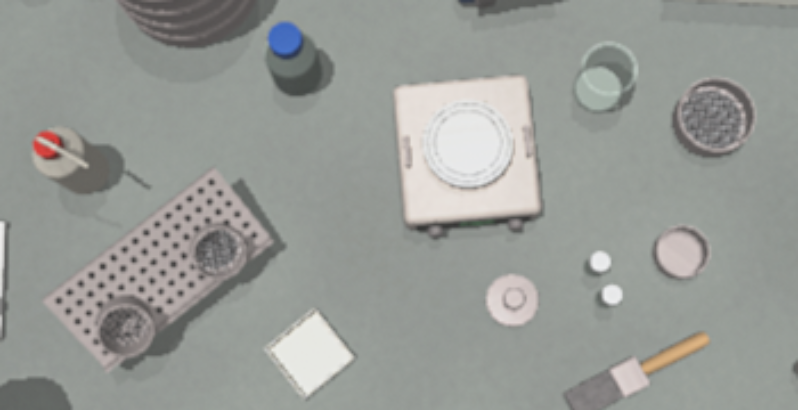

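The side view shows pan at about (367,325), lid at (308,271), the plate at (370,218) and the sieves on the rack at (242,160) and (282,170). The top view puts the deeper coarse sieve at (205,243), fine at (245,210), lid at (375,231), pan at (449,211) and the plate at (355,162). The networks agree with this.

```bash
cat >> h.py <<'E'
from scipy.optimize import minimize
from scipy.spatial.transform import Rotation as Ro
S=4
def fixcam(c):
    c=dict(c); R=np.asarray(c["rotation"])
    if R.shape==(3,): c["rotation"]=Ro.from_euler("xyz",R,degrees=True).as_matrix()
    c["origin"]=np.asarray(c["origin"]); return c
a_=np.linspace(0,2*np.pi,48,endpoint=False)
def circ(r_,h): return np.c_[r_*np.cos(a_),r_*np.sin(a_),0*a_+h]
SH={"pan":[[(34,0),(34,30)]],"fine_sieve":[[(26.5,0),(34,7),(34,35)]],"coarse_sieve":[[(26.5,0),(34,7),(34,49)]],
 "lid":[[(26.5,0),(34,7),(34,13)],[(13.5,13),(13.5,37)]],"plate":[[(58,0)]]}
def render(c,shape,T,Rm):
    im=np.zeros((400*S,640*S),np.uint8)
    for part in shape:
        P=np.vstack([circ(*q) for q in part])/1000 if len(part[0])==2 else np.array(part)/1000
        uv=((proj(c,P@Rm.T+T)+.5)*S).astype(np.float32)
        cv2.fillConvexPoly(im,cv2.convexHull(uv).round().astype(np.int32),1)
    return im
def iou(cs,ms,shape,T,Rm):
    s=0
    for c,m in zip(cs,ms):
        k=render(c,shape,T,Rm); M=m
        s+=1-(k&M).sum()/max((k|M).sum(),1)
    return s
def up(m): return cv2.resize(m.astype(np.float32),None,fx=S,fy=S,interpolation=cv2.INTER_LINEAR).__gt__(.5).astype(np.uint8)
def fit(cs,ms,shape,f,x0,step):
    x0=np.array(x0,float); sim=np.vstack([x0]+[x0+np.eye(len(x0))[i]*step[i] for i in range(len(x0))])
    g=minimize(lambda p:iou(cs,ms,shape,*f(p)),x0,method="Nelder-Mead",options=dict(initial_simplex=sim,xatol=1e-4,fatol=1e-4,maxiter=150))
    return g.x,g.fun
E
cat > m1.py <<'E'
from h import *
import pickle
raw=[capture("side"),capture("top")]; cs=[fixcam(c) for c in raw]
M={}
for t in ["pan","lid","fine_sieve","coarse_sieve","rack"]:
    M[t]=[]
    for c in raw:
        o=outline_of(c,t); M[t].append(up(o[0]["region"]) if o else None)
        print(t,[(round(d["conf"],2),np.round(d["bbox"]).tolist(),int(d["region"].sum())) for d in o[:2]])
pickle.dump((cs,M),open("m1.pkl","wb"))
E
cat > m2.py <<'E'
from h import *
import pickle
cs,M=pickle.load(open("m1.pkl","rb")); I=np.eye(3)
cen=lambda m:np.array(np.nonzero(m)[::-1]).mean(1)/S
for t in ["pan","lid"]:
    x0=ray(cs[1],cen(M[t][1]),.015)[:2]
    for k in ([0,1],[0],[1]):
        print(t,k,*[np.round(v,4) for v in fit([cs[i] for i in k],[M[t][i] for i in k],SH[t],lambda p:(np.array([p[0],p[1],0]),I),x0,[.005,.005])])
# rack from top view
m=(M["rack"][1]|M["fine_sieve"][1]|M["coarse_sieve"][1])
tray=[[(-52,-135,-30),(-52,135,-30),(52,135,30),(52,-135,30)]]
def fr(p): return np.array([p[0],p[1],.075]),Ro.from_euler("z",p[2]*100,degrees=True).as_matrix()
x0=ray(cs[1],cen(m),.075)[:2]
ms=(M["rack"][0]|M["fine_sieve"][0]|M["coarse_sieve"][0])
g,e=fit(cs[1:],[m],tray,fr,[*x0,.38],[.01,.01,.05]); print("rack",g,e)
print("side overlay iou",iou(cs[:1],[ms],tray,*fr(g)))
yaw=g[2]*100; Rr=Ro.from_euler("z",yaw,degrees=True); Rt=(Rr*Ro.from_euler("y",-30,degrees=True)).as_matrix()
for t in ["fine_sieve","coarse_sieve"]:
    def fs(p): return np.array([g[0],g[1],.075])+Rt@np.array([p[0],p[1],0]),Rt
    for sh in ("fine_sieve","coarse_sieve"):
        for k in ([0,1],[1]):
            best=min((fit([cs[i] for i in k],[M[t][i] for i in k],SH[sh],fs,[-.025,y],[.005,.005]) for y in(.07,-.07)),key=lambda b:b[1])
            print(t,sh,k,np.round(best[0],4),round(best[1],3),fs(best[0])[0].round(4))
E
python3 m1.py && python3 m2.py
```

```text
pan [(0.96, [354.0, 312.0, 385.0, 343.0], 996), (0.28, [227.0, 145.0, 255.0, 170.0], 435)]
pan [(0.64, [436.0, 197.0, 464.0, 221.0], 515)]
lid [(0.7, [316.0, 284.0, 330.0, 312.0], 282), (0.68, [293.0, 261.0, 321.0, 280.0], 465)]
lid [(0.57, [363.0, 218.0, 387.0, 244.0], 373)]
fine_sieve [(0.65, [271.0, 160.0, 294.0, 185.0], 455)]
fine_sieve [(0.58, [234.0, 196.0, 259.0, 224.0], 462), (0.42, [264.0, 110.0, 292.0, 142.0], 645)]
coarse_sieve [(0.66, [228.0, 144.0, 256.0, 172.0], 487)]
coarse_sieve [(0.97, [191.0, 228.0, 219.0, 256.0], 465)]
rack [(0.72, [224.0, 138.0, 313.0, 200.0], 2623)]
rack [(0.75, [169.0, 174.0, 266.0, 260.0], 3089)]
pan [0, 1] [ 0.5061 -0.3737] 0.1539
pan [0] [ 0.5057 -0.3725] 0.0257
pan [1] [ 0.5078 -0.3754] 0.076
lid [0, 1] [ 0.4516 -0.151 ] 1.1015
lid [0] [ 0.4497 -0.152 ] 1.0
lid [1] [ 0.4516 -0.151 ] 0.1015
rack [0.49928108 0.29996983 0.3743671 ] 0.06886116025700717
side overlay iou 0.27288268395184845
fine_sieve fine_sieve [0, 1] [-0.023  -0.0707] 0.155 [0.5264 0.2317 0.0635]
fine_sieve fine_sieve [1] [-0.0226 -0.0722] 0.068 [0.5276 0.2308 0.0637]
fine_sieve coarse_sieve [0, 1] [-0.0228 -0.0718] 0.293 [0.5272 0.231  0.0636]
fine_sieve coarse_sieve [1] [-0.0205 -0.0717] 0.134 [0.5288 0.2322 0.0647]
coarse_sieve fine_sieve [0, 1] [-0.0231  0.0774] 0.488 [0.4364 0.3492 0.0635]
coarse_sieve fine_sieve [1] [-0.0262  0.0774] 0.26 [0.4342 0.3476 0.0619]
coarse_sieve coarse_sieve [0, 1] [-0.0232  0.0765] 0.298 [0.4368 0.3485 0.0634]
coarse_sieve coarse_sieve [1] [-0.023   0.0755] 0.206 [0.4376 0.3478 0.0635]
```

```bash
cat > m3.py <<'E'
from h import *
import pickle
# plate: maximise edge contrast along projected circle z=.085 r=.058
cs,_=pickle.load(open("m1.pkl","rb"))
Gs=[]
for c in cs:
    g=cv2.GaussianBlur(cv2.cvtColor(c["frame"],cv2.COLOR_RGB2LAB).astype(np.float32),(0,0),.6); Gs.append(g)
def score(p,k):
    s=0
    for i in k:
        v=[]
        for rr in (.0545,.0615):
            P=circ(rr,.085)+np.array([p[0],p[1],0]); uv=proj(cs[i],P).astype(np.float32)
            v.append(cv2.remap(Gs[i],uv[:,0],uv[:,1],cv2.INTER_LINEAR)[:,0] if False else cv2.remap(Gs[i],uv[None,:,0],uv[None,:,1],cv2.INTER_LINEAR)[0])
        d=v[0]-v[1]; s+=np.mean(np.clip(d[:,0],-30,30))-np.mean(np.clip(d[:,1]-0,-30,30))
    return s
x0=ray(cs[1],(355,162),.085)[:2]; print(x0)
for k in ([0,1],[0],[1]):
    G=[(score((x0[0]+a,x0[1]+b),k),x0[0]+a,x0[1]+b) for a in np.arange(-.014,.0141,.001) for b in np.arange(-.014,.0141,.001)]
    G.sort(reverse=True); print(k,np.round(G[:4],4).tolist())
E
sleep 60; python3 m3.py; python3 - <<'E'
import pickle,cv2,numpy as np
cs,_=pickle.load(open("m1.pkl","rb"))
a=cs[0]["frame"][195:275,315:425];b=cs[1]["frame"][125:210,315:400]
f=lambda i:cv2.resize(i,(390,390),interpolation=cv2.INTER_CUBIC)
cv2.imwrite("pics/plate.png",np.hstack([f(a),f(b)])[...,::-1])
E
```

```text
[ 0.64672768 -0.09829999]
[0, 1] [[27.6624, 0.6497, -0.0963], [27.5772, 0.6497, -0.0973], [27.4114, 0.6487, -0.0963], [27.2975, 0.6487, -0.0973]]
[0] [[15.827, 0.6497, -0.0963], [15.8001, 0.6497, -0.0973], [15.6429, 0.6507, -0.0973], [15.5874, 0.6517, -0.0983]]
[1] [[11.9324, 0.6487, -0.0973], [11.8354, 0.6497, -0.0963], [11.8272, 0.6487, -0.0963], [11.7772, 0.6497, -0.0973]]
```

View pics/plate.png

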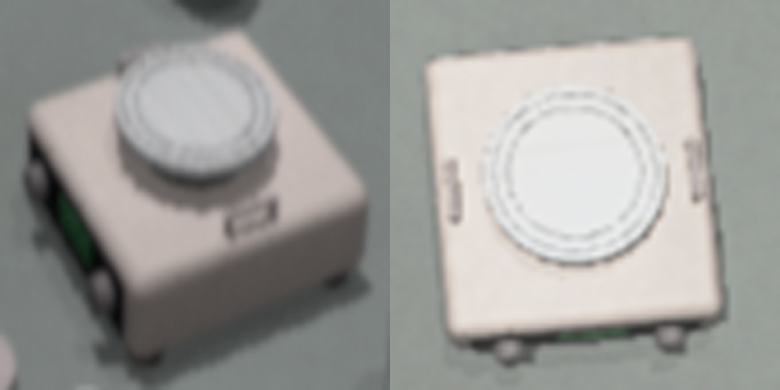

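The plate fits at (0.6495, -0.097), with both cameras agreeing. The picture shows it as a bright disc at left-half (195,110) and right-half (577,175), and the fit matches that. Going for the pan first.

```bash
python3 -m creep '[[87.6,0.5,-1,0,0,0,-4],[87.6,0.5,-1,0,0,0,-4],[87.6,0.5,-1,0,0,0,-4],[87.6,0.5,-1,0,0,0,-4],[87.6,0.5,-1,0,0,0,-4],[87.6,0.5,-1,0,0,0,-4],[87.6,0.5,-1,0,0,0,-4],[87.6,0.5,-1,0,0,0,-4]]' 25
python3 -m creep '[[87.6,0.5,-1,0,0,0,-4],[87.6,0.5,-1,0,0,0,-4],[87.6,0.5,-1,0,0,0,-4],[87.6,0.5,-1,0,0,0,-4],[87.6,0.5,-1,0,0,0,-4],[87.6,0.5,-1,0,0,0,-4],[87.6,0.5,-1,0,0,0,-4],[87.6,0.5,-1,0,0,0,-4]]'
python3 -m creep '[[87.6,0,-1,0,0,0,0],[87.6,0,-1,0,0,0,0],[87.6,0,-1,0,0,0,0],[87.6,0,-1,0,0,0,0],[87.6,0,-1,0,0,0,0],[87.6,0,-1,0,0,0,0],[87.6,0,-1,0,0,0,0],[87.6,0,-1,0,0,0,0]]'
python3 -m creep '[[87.6,0,-1,0,0,0,0],[87.6,0,-1,0,0,0,0],[87.6,0,-1,0,0,0,0],[87.6,0,-1,0,0,0,0],[87.6,0,-1,0,0,0,0],[87.6,0,-1,0,0,0,0],[87.6,0,-1,0,0,0,0],[87.6,0,-1,0,0,0,0]]'
python3 -m creep '[[87.6,0.08,-0.915,-0.6,0,0,0],[87.6,0.08,-0.915,-0.6,0,0,0],[87.6,0.08,-0.915,-0.6,0,0,0],[87.6,0.08,-0.915,-0.6,0,0,0],[87.6,0.08,-0.915,-0.6,0,0,0],[87.6,0.08,-0.915,-0.6,0,0,0],[87.6,0.08,-0.915,-0.6,0,0,0],[87.6,0.08,-0.915,-0.6,0,0,0]]'
```

```text
time_s: 2.57
tcp_pos: [0.3909, 0.408, 0.2268]
eef_rot: [-180.0, 0.0, -57.7]
contact_force: [0.4, -0.9, -0.2]
gripper_width: 0.0879
gripper_force: 0.0
time_s: 3.23
tcp_pos: [0.4909, 0.2081, 0.2269]
eef_rot: [-180.0, 0.0, -89.7]
contact_force: [1.1, -0.5, 0.3]
gripper_width: 0.0876
gripper_force: 0.0
time_s: 3.9
tcp_pos: [0.4903, 0.0081, 0.2269]
eef_rot: [-180.0, 0.0, -89.5]
contact_force: [0.6, 0.2, -0.8]
gripper_width: 0.0875
gripper_force: 0.0
time_s: 4.57
tcp_pos: [0.4903, -0.192, 0.2268]
eef_rot: [-180.0, -0.0, -89.5]
contact_force: [0.3, 0.7, -0.1]
gripper_width: 0.0876
gripper_force: 0.0
time_s: 5.23
tcp_pos: [0.5065, -0.3749, 0.1059]
eef_rot: [-180.0, -0.0, -89.5]
contact_force: [0.7, 1.2, 0.3]
gripper_width: 0.0874
gripper_force: 0.0
```

```bash
python3 -m creep '[[87.6,0,0.04,-0.95,0,0,0],[87.6,0,0,-0.95,0,0,0],[87.6,0,0,-0.95,0,0,0],[87.6,0,0,-0.75,0,0,0],[87.6,0,0,-0.4,0,0,0],[76,0,0,0,0,0,0],[64,0,0,0,0,0,0],[60,0,0,0,0,0,0]]' 25
python3 -m creep '[[60,0,0,0,0,0,0],[60,0,0,0,0,0,0],[60,0,0,0,0,0,0]]' 25
```

```text
time_s: 5.9
tcp_pos: [0.5074, -0.3731, 0.0079]
eef_rot: [-179.9, -0.1, -89.5]
contact_force: [-0.4, 0.3, 0.6]
gripper_width: 0.0728
gripper_force: 0.0
time_s: 6.15
tcp_pos: [0.5074, -0.373, 0.008]
eef_rot: [-179.9, -0.1, -89.5]
contact_force: [-0.5, 1.8, 4.7]
gripper_width: 0.0681
gripper_force: 25.0
```

```bash
python3 -m creep '[[60,0,0,0.5,0,0,0],[60,0,0,1,0,0,0],[60,0,0,1,0,0,0],[60,0,0,1,0,0,0],[60,0.475,0.92,0.5,0,0,0],[60,0.475,0.92,0.4,0,0,0],[60,0.475,0.92,0,0,0,0],[60,0.475,0.92,0,0,0,0]]'
python3 -m creep '[[60,0.475,0.92,0,0,0,0],[60,0.475,0.92,0,0,0,0],[60,0.475,0.92,0,0,0,0],[60,0.475,0.92,0,0,0,0],[60,0.475,0.92,0,0,0,0],[60,0.475,0.92,0,0,0,0],[60,0.475,0.92,0,0,0,0],[60,0.475,0.92,0,0,0,0]]'
python3 - <<'E'
from h import *
raw=[capture("side"),capture("top")]; cs=[fixcam(c) for c in raw]
st=r.get_state(); t=st["tcp_pos"]; print(t,st["contact_force"])
for i,c in enumerate(cs):
    o=outline_of(raw[i],"pan"); print([(d["conf"],d["bbox"]) for d in o[:2]])
    print(proj(c,np.vstack([circ(34,30)/1000+t-[0,0,.008],circ(34,0)/1000+t-[0,0,.008]])).min(0),proj(c,np.vstack([circ(34,30)/1000+t-[0,0,.008],circ(34,0)/1000+t-[0,0,.008]])).max(0))
E
```

```text
time_s: 6.82
tcp_pos: [0.5546, -0.2799, 0.118]
eef_rot: [-179.9, -0.0, -89.5]
contact_force: [-0.3, 0.3, -2.0]
gripper_width: 0.068
gripper_force: 25.0
time_s: 7.48
tcp_pos: [0.6491, -0.0954, 0.1168]
eef_rot: [-180.0, 0.0, -89.5]
contact_force: [-0.3, -0.4, -1.2]
gripper_width: 0.068
gripper_force: 25.0
[ 0.65048865 -0.0935802   0.11663801] [-0.09516159 -0.64655875 -1.48227912]
[(0.95, [362.5, 189.8, 383.8, 213.3]), (0.45, [246.2, 296.8, 324.7, 358.6])]
[357.49235721 189.59703191] [385.4699128 214.2739589]
[(0.48, [343.5, 155.2, 363.6, 162.1]), (0.41, [162.9, 155.3, 197.5, 186.8])]
[341.83127846 144.18570118] [366.39638263 170.24653712]
```

```bash
python3 -m creep '[[60,0,-0.13,-0.4,0,0,0],[60,0,0,-0.3,0,0,0],[60,0,0,-0.12,0,0,0],[60,0,0,-0.06,0,0,0],[60,0,0,0,0,0,0]]'
python3 -m creep '[[60,0,0,-0.04,0,0,0],[60,0,0,0,0,0,0]]'
python3 -m creep '[[60,0,0,-0.03,0,0,0],[60,0,0,0,0,0,0]]'
```

```text
time_s: 8.1
tcp_pos: [0.6483, -0.1007, 0.0939]
eef_rot: [179.9, -0.0, -89.5]
contact_force: [-0.4, -0.2, -0.8]
gripper_width: 0.0679
gripper_force: 25.0
time_s: 8.27
tcp_pos: [0.649, -0.1001, 0.0936]
eef_rot: [-180.0, 0.0, -89.5]
contact_force: [0.6, 0.1, -0.2]
gripper_width: 0.0681
gripper_force: 25.0
time_s: 8.43
tcp_pos: [0.6492, -0.0999, 0.0932]
eef_rot: [-180.0, -0.0, -89.5]
contact_force: [-0.2, 0.1, 0.4]
gripper_width: 0.068
gripper_force: 25.0
```

```bash
python3 -m creep '[[60,0.02,0.12,0,0,0,0],[60,0,0,-0.03,0,0,0],[60,0,0,0,0,0,0]]'
python3 -m creep '[[60,0,0,-0.04,0,0,0],[60,0,0,0,0,0,0]]'
python3 -m creep '[[60,0,0,-0.04,0,0,0],[60,0,0,0,0,0,0]]'
```

```text
time_s: 8.68
tcp_pos: [0.6498, -0.0967, 0.0931]
eef_rot: [-179.9, -0.0, -89.5]
contact_force: [-2.8, -0.7, 6.1]
gripper_width: 0.068
gripper_force: 25.0
time_s: 8.85
tcp_pos: [0.6498, -0.0967, 0.093]
eef_rot: [-179.9, -0.0, -89.4]
contact_force: [-5.3, 1.4, 11.9]
gripper_width: 0.0681
gripper_force: 25.0
time_s: 9.02
tcp_pos: [0.6498, -0.0967, 0.093]
eef_rot: [-179.9, -0.0, -89.4]
contact_force: [-7.9, 2.3, 17.3]
gripper_width: 0.0682
gripper_force: 25.0
```

```bash
python3 -m creep '[[72,0,0,0.04,0,0,0],[87.6,0,0,0.02,0,0,0],[87.6,0,0,0,0,0,0],[87.6,0,0,0,0,0,0],[87.6,0,0,0.6,0,0,0],[87.6,0,0,1,0,0,0],[87.6,0,0,0.8,0,0,-6.64],[87.6,-0.49,0.926,0,0,0,-6.64]]'
python3 -m creep '[[87.6,-0.49,0.926,0,0,0,-6.64],[87.6,-0.49,0.926,0,0,0,-6.64],[87.6,-0.49,0.926,0,0,0,-6.64],[87.6,-0.49,0.926,0,0,0,-6.64],[87.6,-0.49,0.926,0,0,0,-6.64],[87.6,-0.49,0.926,0,0,0,-6.64],[87.6,-0.49,0.926,0,3.64,-4.76,0],[87.6,-0.49,0.926,0,3.64,-4.76,0]]'
python3 -m creep '[[87.6,-0.49,0.926,0,3.64,-4.76,0],[87.6,-0.49,0.926,0,3.64,-4.76,0],[87.6,-0.49,0.926,0,3.64,-4.76,0],[87.6,-0.49,0.926,0,0,0,0],[87.6,0,0,0,0,0,0]]'
python3 - <<'E'
from h import *
raw=[capture("side"),capture("top")]; cs=[fixcam(c) for c in raw]
st=r.get_state(); print(st["tcp_pos"],st["eef_rot"],st["joints"])
import pickle; R={}
for t in ["pan","fine_sieve","coarse_sieve"]:
    R[t]=[]
    for c in raw:
        o=outline_of(c,t); R[t].append(up(o[0]["region"]) if o else None); print(t,[(round(d["conf"],2),np.round(d["bbox"]).tolist()) for d in o[:2]])
x,e=fit(cs,R["pan"],SH["pan"],lambda p:(np.array([p[0],p[1],.085]),np.eye(3)),[.65,-.097],[.004,.004]); print(x,e)
save(raw[0],"a.png");save(raw[1],"b.png")
f=lambda i:cv2.resize(i,(390,390),interpolation=cv2.INTER_CUBIC)
cv2.imwrite("pics/c.png",np.hstack([f(raw[0]["frame"][110:250,230:430]),f(raw[1]["frame"][120:270,170:400])])[...,::-1])
E
```

```text
time_s: 9.68
tcp_pos: [0.6408, -0.0761, 0.1554]
eef_rot: [-179.6, 0.0, -103.1]
contact_force: [2.3, 0.5, 0.5]
gripper_width: 0.0875
gripper_force: 0.0
time_s: 10.35
tcp_pos: [0.5398, 0.1136, 0.1511]
eef_rot: [180.0, 12.2, -142.6]
contact_force: [-1.1, 1.3, 0.4]
gripper_width: 0.0876
gripper_force: 0.0
time_s: 10.77
tcp_pos: [0.4951, 0.1929, 0.1511]
eef_rot: [-179.5, 28.4, -142.7]
contact_force: [0.6, -1.1, -0.5]
gripper_width: 0.0877
gripper_force: 0.0
[0.49713816 0.1921882  0.1515973 ] [-179.42437375   28.37734666 -142.52771249] [  44.1457557    -3.01790733  -52.29873637   16.72112474  -13.09941361
 -112.19053183]
pan [(0.57, [358.0, 200.0, 385.0, 219.0])]
pan [(0.56, [343.0, 145.0, 368.0, 172.0])]
fine_sieve [(0.68, [271.0, 156.0, 294.0, 183.0])]
fine_sieve []
coarse_sieve [(0.78, [229.0, 144.0, 256.0, 171.0])]
coarse_sieve [(0.82, [190.0, 230.0, 219.0, 257.0])]
[ 0.64986028 -0.09859982] 0.16099135738024772
```

View pics/c.png

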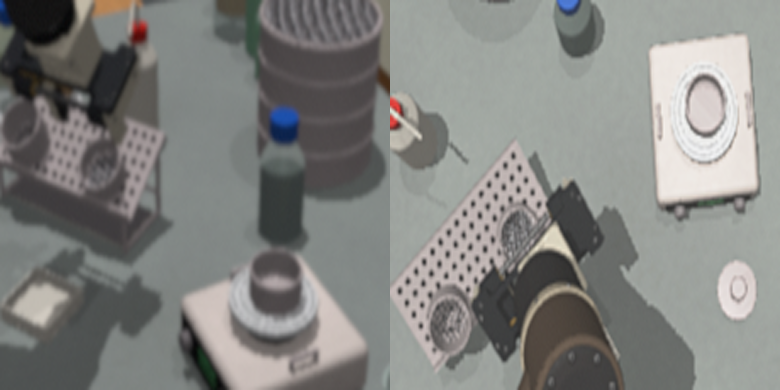

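Left half shows the pan standing centred on the plate at (275,280), and in the right half it is at (705,105). The gripper is poised over the fine sieve at (515,230). The wrist is near its limit, so I'll tilt the tool 20° instead of 30°.

```bash
python3 -m creep '[[87.6,-0.16,0.21,0,-2.55,3.33,0],[87.6,-0.16,0.21,0,-2.55,3.33,0],[87.6,0.26,0.2,-0.66,0,0,0],[87.6,0,0,0,0,0,0]]' 
python3 -c "
from h import *
s=r.get_state();print(s['joints'].round(2),s['tcp_pos'].round(4),s['eef_rot'].round(2));print([a for a in dir(r) if a[0]!='_'])"
```

```text
time_s: 11.5
tcp_pos: [0.4976, 0.2086, 0.1339]
eef_rot: [-179.5, 19.9, -142.7]
contact_force: [-0.1, -0.5, -1.0]
gripper_width: 0.0878
gripper_force: 0.0
[  45.98    2.26  -43.1     8.2   -25.22 -105.61] [0.4976 0.2086 0.1339] [-179.47   19.93 -142.72]
['Unreachable', 'get_state', 'grip_depth']
```

```bash
python3 -m creep '[[87.6,0.26,0.21,-0.72,0,0,0],[87.6,0.26,0.21,-0.72,0,0,0],[87.6,0.22,0.18,-0.6,0,0,0],[87.6,0,0,0,0,0,0]]' 
python3 - <<'E'
from h import *
raw=[capture("side"),capture("top")]
s=r.get_state();print(s['joints'].round(2),s['tcp_pos'].round(4),s['eef_rot'].round(2))
f=lambda i:cv2.resize(i,(390,390),interpolation=cv2.INTER_CUBIC)
cv2.imwrite("pics/d.png",np.hstack([f(raw[0]["frame"][130:210,220:320]),f(raw[1]["frame"][160:270,170:280])])[...,::-1])
E
```

```text
time_s: 11.83
tcp_pos: [0.5144, 0.2213, 0.0812]
eef_rot: [-179.4, 19.7, -142.7]
contact_force: [0.2, -0.2, -0.5]
gripper_width: 0.0875
gripper_force: 0.0
[  45.23    8.73  -45.69   11.76  -16.27 -108.78] [0.5146 0.2215 0.0836] [-179.42   19.88 -142.71]
```

View pics/d.png

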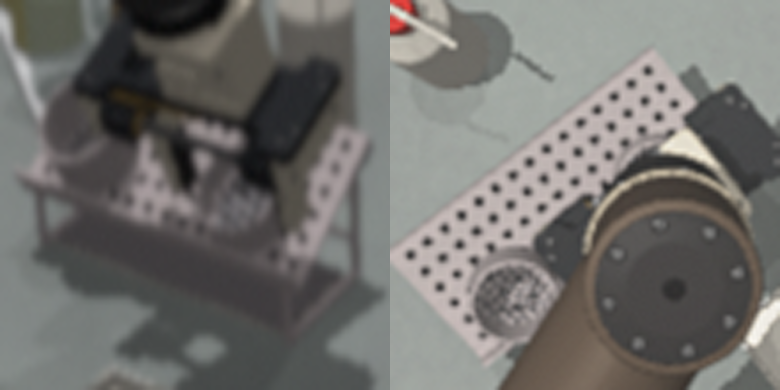

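The fingers straddle the fine sieve at left-half (240,205) and are clear of the coarse one. I'll go the last 15 mm and grip.

```bash
python3 -m creep '[[87.6,0.14,0.12,-0.3,0,0,0],[87.6,0.12,0.1,-0.24,0,0,0],[76,0,0,0,0,0,0],[64,0,0,0,0,0,0],[60,0,0,0,0,0,0],[60,0,0,0,0,0,0],[60,0,0,0,0,0,0],[60,0,0,0,0,0,0]]' 25
python3 -c "
from h import *
s=r.get_state();print(s['joints'].round(2),s['tcp_pos'].round(4),s['eef_rot'].round(2),s['contact_force'],s['moment'])"
```

```text
time_s: 12.6
tcp_pos: [0.5214, 0.228, 0.071]
eef_rot: [-179.4, 20.0, -142.7]
contact_force: [-0.6, -1.2, 1.6]
gripper_width: 0.0681
gripper_force: 25.0
[  44.99   10.66  -46.24   13.54  -13.67 -110.39] [0.5214 0.228  0.071 ] [-179.45   20.03 -142.69] [-0.59316345 -1.21205712  1.64202012] [-0.68062183  1.02734087  0.10166091]
```

```bash
python3 -m creep '[[60,-0.2,-0.15,0.43,0,0,0],[60,-0.357,-0.274,0.78,0,0,0],[60,-0.357,-0.274,0.78,0,0,0],[60,-0.16,-0.13,0.4,0,0,0],[60,0.3,-0.6,0.1,0,0,0],[60,0.472,-0.942,0.1,-3.64,4.76,0],[60,0.472,-0.942,0.1,-3.64,4.76,0],[60,0.472,-0.942,0.1,-3.64,4.76,0]]'
python3 -m creep '[[60,0.472,-0.942,0.1,-3.64,4.76,0],[60,0.472,-0.942,0.1,-3.64,4.76,0],[60,0.472,-0.942,0,0,0,0],[60,0.472,-0.942,0,0,0,0],[60,0.472,-0.942,0,0,0,0],[60,0.472,-0.942,0,0,0,0],[60,0.472,-0.942,0,0,0,0],[60,0,0,0,0,0,0]]'
python3 -c "
from h import *
s=r.get_state();print(s['joints'].round(2),s['tcp_pos'].round(4),s['eef_rot'].round(2),s['contact_force'],s['moment'])"
```

```text
time_s: 13.27
tcp_pos: [0.5377, 0.1213, 0.1424]
eef_rot: [-179.5, 1.9, -142.6]
contact_force: [1.6, 0.8, -2.0]
gripper_width: 0.068
gripper_force: 25.0
time_s: 13.93
tcp_pos: [0.621, -0.0467, 0.1447]
eef_rot: [-179.4, -10.0, -142.8]
contact_force: [0.3, 0.7, -1.9]
gripper_width: 0.0676
gripper_force: 25.0
[ 16.23  23.71  -8.25   4.48 -67.25 -71.08] [ 0.621  -0.0467  0.1447] [-179.39  -10.01 -142.84] [ 0.28302144  0.67628949 -1.94083018] [ 0.61652299 -0.71718205  0.02017234]
```

```bash
python3 -m creep '[[60,0.4,-0.8,0,0,0,0],[60,0.4,-0.8,0,0,0,0],[60,0.28,-0.48,0,0,0,0],[60,0,0,0,0,0,0],[60,0,0,-0.2,0,0,0],[60,0,0,0,0,0,0]]'
python3 - <<'E'
from h import *
raw=[capture("side"),capture("top")];cs=[fixcam(c) for c in raw]
s=r.get_state();t=s['tcp_pos'];R=Ro.from_euler("xyz",s["eef_rot"],degrees=True); print(t.round(4),s['eef_rot'].round(2))
G=t-.019*R.as_matrix()[:,2]; Rp=R*Ro.from_euler("xyz",[-179.45,20.03,-142.69],degrees=True).inv()*Ro.from_euler("zy",[37.44,0],degrees=True)*Ro.from_euler("y",-30,degrees=True)
n=Rp.as_matrix()[:,2]; O=G-.0285*n-.0012*Rp.as_matrix()[:,0]; print("piece axis",n.round(3),"origin",O.round(4))
ims=[]
for c in cs:
    im=cv2.resize(c["frame"],None,fx=8,fy=8,interpolation=cv2.INTER_CUBIC)
    for P,col in ((circ(34,7),(255,0,0)),(circ(34,35),(255,0,0)),(circ(26.5,0),(255,128,0))):
        cv2.polylines(im,[((proj(c,P/1000@Rp.as_matrix().T+O)+.5)*8).astype(int)],True,col,1)
    for h in (0,30): cv2.polylines(im,[((proj(c,circ(34,h)/1000+[.65,-.097,.085])+.5)*8).astype(int)],True,(0,0,255),1)
    u=proj(c,np.array([.65,-.097,.115])); x,y=(u*8).astype(int); ims.append(im[y-200:y+200,x-200:x+200])
cv2.imwrite("pics/e.png",np.hstack(ims)[...,::-1])
E
```

```text
time_s: 14.43
tcp_pos: [0.6462, -0.0947, 0.1392]
eef_rot: [-179.5, -10.0, -142.7]
contact_force: [-0.2, -0.1, -1.4]
gripper_width: 0.0675
gripper_force: 25.0
[ 0.6465 -0.0945  0.1401] [-179.43   -9.99 -142.64]
piece axis [ 0.001 -0.     1.   ] origin [ 0.6481 -0.093   0.1303]
```

View pics/e.png

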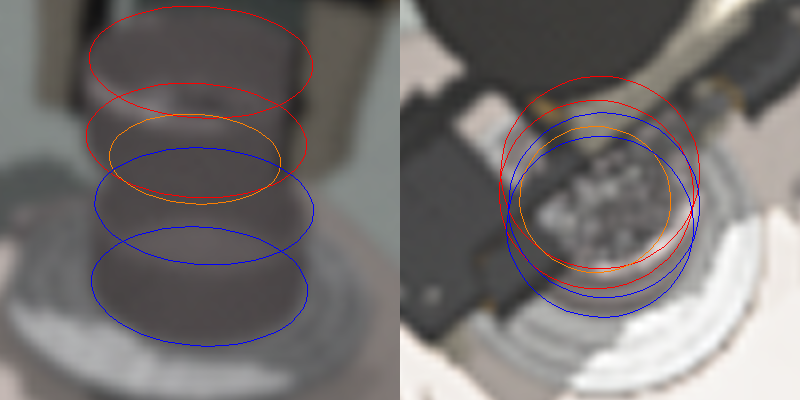

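The side crop shows the sieve held level above the pan, both spanning about (88–310). The top crop shows mesh at (615,205), about 2 px right of the predicted position. I'll shift part of that amount and lower with force checks.

```bash
python3 -m creep '[[60,0.05,-0.12,-0.3,0,0,0],[60,0,0,-0.24,0,0,0],[60,0,0,0,0,0,0]]'
python3 -m creep '[[60,0,0,-0.1,0,0,0],[60,0,0,-0.1,0,0,0]]'
python3 -m creep '[[60,0,0,-0.06,0,0,0],[60,0,0,0,0,0,0]]'
python3 -c "
from h import *
s=r.get_state();print(s['tcp_pos'].round(4),s['contact_force'],s['moment'])"
```

```text
time_s: 14.78
tcp_pos: [0.6473, -0.0979, 0.1252]
eef_rot: [-179.5, -10.1, -142.7]
contact_force: [-0.3, 0.2, -1.2]
gripper_width: 0.068
gripper_force: 25.0
time_s: 14.95
tcp_pos: [0.6484, -0.0981, 0.1218]
eef_rot: [-179.4, -9.9, -142.7]
contact_force: [0.6, 0.5, -0.6]
gripper_width: 0.0679
gripper_force: 25.0
time_s: 15.12
tcp_pos: [0.6481, -0.0982, 0.1201]
eef_rot: [-179.4, -10.0, -142.7]
contact_force: [-0.3, -0.6, -1.0]
gripper_width: 0.0677
gripper_force: 25.0
[ 0.6481 -0.0982  0.1201] [-0.33325099 -0.55960727 -0.97783217] [ 0.51835274 -0.57620456  0.0369139 ]
```

```bash
python3 -m creep '[[60,0,0,-0.05,0,0,0],[60,0,0,0,0,0,0]]'
python3 -m creep '[[60,0,0,-0.04,0,0,0],[60,0,0,0,0,0,0]]'
python3 -m creep '[[60,0,0,-0.03,0,0,0],[60,0,0,0,0,0,0]]'
```

```text
time_s: 15.28
tcp_pos: [0.6483, -0.0982, 0.1192]
eef_rot: [-179.4, -9.9, -142.7]
contact_force: [-0.2, 0.5, -1.0]
gripper_width: 0.0677
gripper_force: 25.0
time_s: 15.45
tcp_pos: [0.6483, -0.0982, 0.1182]
eef_rot: [-179.4, -9.9, -142.7]
contact_force: [0.6, -0.1, -2.2]
gripper_width: 0.0681
gripper_force: 25.0
time_s: 15.62
tcp_pos: [0.6484, -0.0983, 0.1177]
eef_rot: [-179.4, -9.9, -142.7]
contact_force: [0.3, 0.4, 0.5]
gripper_width: 0.0677
gripper_force: 25.0
```

```bash
python3 -m creep '[[60,0,0,-0.03,0,0,0],[60,0,0,0,0,0,0]]'
python3 -m creep '[[60,0,0,-0.03,0,0,0],[60,0,0,0,0,0,0]]'
python3 -m creep '[[60,0,0,-0.03,0,0,0],[60,0,0,0,0,0,0]]'
```

```text
time_s: 15.78
tcp_pos: [0.6485, -0.0982, 0.1176]
eef_rot: [-179.4, -9.9, -142.7]
contact_force: [-1.4, 0.2, 5.4]
gripper_width: 0.0678
gripper_force: 25.0
time_s: 15.95
tcp_pos: [0.6484, -0.0982, 0.1176]
eef_rot: [-179.4, -9.9, -142.7]
contact_force: [-3.5, 1.9, 8.4]
gripper_width: 0.0673
gripper_force: 25.0
time_s: 16.12
tcp_pos: [0.6485, -0.0982, 0.1175]
eef_rot: [-179.3, -9.9, -142.7]
contact_force: [-4.0, 2.6, 13.6]
gripper_width: 0.0676
gripper_force: 25.0
```

```bash
python3 -m creep '[[72,0,0,0.04,0,0,0],[87.6,0,0,0.02,0,0,0],[87.6,0,0,0,0,0,0],[87.6,0,0,0,0,0,0],[87.6,0.1,0.08,0.6,0,0,0],[87.6,0.14,0.1,1,0,0,0],[87.6,0,0.1,0.5,0,0,0],[87.6,-0.54,0.94,0,0,0,0]]'
python3 -m creep '[[87.6,-0.54,0.94,0,3.79,-4.96,0],[87.6,-0.54,0.94,0,3.79,-4.96,0],[87.6,-0.54,0.94,0,3.79,-4.96,0],[87.6,-0.54,0.94,0,3.79,-4.96,0],[87.6,-0.54,0.94,0,0,0,0],[87.6,-0.54,0.94,0,0,0,0],[87.6,-0.54,0.94,0,0,0,0],[87.6,-0.54,0.94,0,0,0,0]]'
python3 -m creep '[[87.6,-0.54,0.94,0,0,0,0],[87.6,-0.54,0.94,0,0,0,0],[87.6,-0.54,0.94,0,0,0,0],[87.6,-0.54,0.94,0,0,0,0],[87.6,-0.54,0.94,0,0,0,0],[87.6,-0.54,0.94,-0.2,0,0,0],[87.6,-0.54,0.94,-0.2,0,0,0],[87.6,0,0,0,0,0,0]]'
python3 - <<'E'
from h import *
raw=[capture("side"),capture("top")];cs=[fixcam(c) for c in raw]
s=r.get_state();print(s['joints'].round(2),s['tcp_pos'].round(4),s['eef_rot'].round(2))
I=np.eye(3)
m=outline_of(raw[0],"fine_sieve"),outline_of(raw[1],"fine_sieve"); print([[(round(d["conf"],2),np.round(d["bbox"]).tolist()) for d in k[:2]] for k in m])
for c in cs: p=proj(c,np.vstack([circ(34,7),circ(34,35)])/1000+[.65,-.097,.108]); print(p.min(0).round(1),p.max(0).round(1))
f=lambda i:cv2.resize(i,(390,390),interpolation=cv2.INTER_CUBIC)
cv2.imwrite("pics/f.png",np.hstack([f(raw[0]["frame"][180:240,340:400]),f(raw[1]["frame"][130:190,325:385])])[...,::-1])
E
```

```text
time_s: 16.78
tcp_pos: [0.6438, -0.0697, 0.1719]
eef_rot: [-179.2, -9.7, -142.8]
contact_force: [0.4, 0.8, 0.6]
gripper_width: 0.0873
gripper_force: 0.0
time_s: 17.45
tcp_pos: [0.532, 0.1211, 0.1697]
eef_rot: [-179.4, 15.1, -142.7]
contact_force: [-0.5, -0.0, 0.4]
gripper_width: 0.0876
gripper_force: 0.0
time_s: 18.12
tcp_pos: [0.4367, 0.2875, 0.1589]
eef_rot: [-179.4, 15.1, -142.5]
contact_force: [-0.3, 0.1, -0.2]
gripper_width: 0.0874
gripper_force: 0.0
[  59.03    0.61  -40.05   10.24  -35.99 -119.24] [0.4375 0.2854 0.159 ] [-179.42   15.   -142.54]
[[(0.98, [359.0, 186.0, 386.0, 214.0])], [(0.67, [345.0, 145.0, 371.0, 169.0])]]
[358.  188.8] [386.1 212.9]
[343.1 143.9] [367.8 169.8]
```

View pics/f.png

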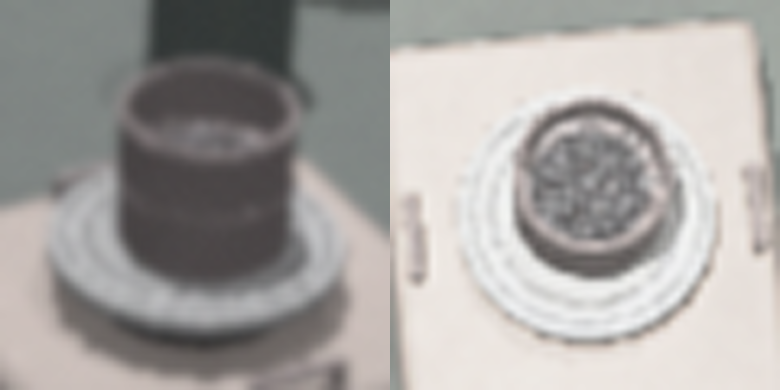

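The fine sieve is seated level on the pan, with the joint line at (210,215), and the whole stack is near the plate's middle. Next is the coarse sieve.

```bash
python3 -m creep '[[87.6,-0.51,0.87,-0.18,0,0,0],[87.6,-0.51,0.87,-0.18,0,0,0],[87.6,0.17,0.13,-0.8,0,0,0],[87.6,0.17,0.13,-0.8,0,0,0],[87.6,0,0,0,0,0,0],[87.6,0,0,0,0,0,0]]'
python3 - <<'E'
from h import *
raw=[capture("side"),capture("top")];cs=[fixcam(c) for c in raw]
s=r.get_state();print(s['joints'].round(2),s['tcp_pos'].round(4),s['eef_rot'].round(2),s['contact_force'])
c=cs[0]
for n,q in (("plate",circ(58,85)),("pan",circ(34,85))): p=proj(c,q/1000+[.65,-.097,0]); print(n,p.min(0).round(1),p.max(0).round(1))
f=lambda i:cv2.resize(i,(390,390),interpolation=cv2.INTER_CUBIC)
cv2.imwrite("pics/g.png",np.hstack([f(raw[0]["frame"][120:200,215:315]),f(raw[1]["frame"][190:290,160:260])])[...,::-1])
E
```

```text
time_s: 18.82
tcp_pos: [0.4216, 0.3333, 0.1096]
eef_rot: [-179.3, 14.9, -142.8]
contact_force: [0.3, 0.3, 1.0]
gripper_width: 0.0877
gripper_force: 0.0
[  63.94    5.85  -44.01   15.64  -27.76 -129.84] [0.422  0.3344 0.1112] [-179.43   15.06 -142.76] [-0.24168969  0.11510767  0.91488005]
plate [348.1 203.2] [394.2 228.6]
pan [357.6 208.1] [384.6 223. ]
```

View pics/g.png

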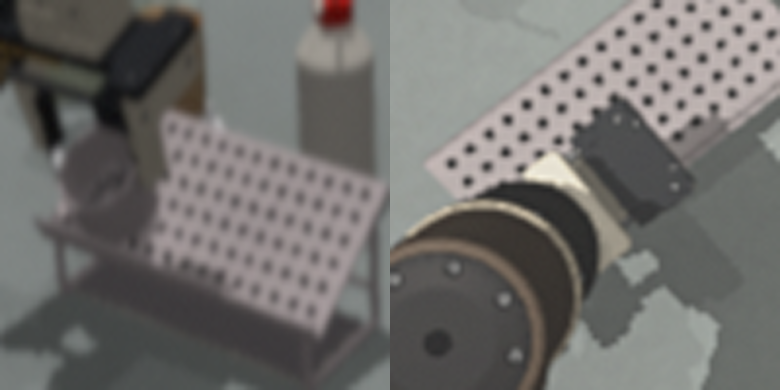

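The fingers straddle the coarse sieve, at left-half (45,120) and (155,130), with the sieve between them. I'll lower and grip.

```bash
python3 -m creep '[[87.6,0.1,0.11,-0.6,0,0,0],[87.6,0.1,0.11,-0.6,0,0,0],[87.6,0.06,0.06,-0.34,0,0,0],[76,0,0,0,0,0,0],[64,0,0,0,0,0,0],[60,0,0,0,0,0,0],[60,0,0,0,0,0,0],[60,0,0,0,0,0,0]]' 25
python3 -m creep '[[60,0,0,0,0,0,0]]'
python3 -c "
from h import *
s=r.get_state();print(s['joints'].round(2),s['tcp_pos'].round(4),s['eef_rot'].round(2),s['contact_force'],s['moment'])"
```

```text
time_s: 19.58
tcp_pos: [0.4282, 0.3423, 0.0731]
eef_rot: [-179.5, 15.1, -142.7]
contact_force: [-1.7, -3.1, 6.1]
gripper_width: 0.0679
gripper_force: 25.0
time_s: 19.67
tcp_pos: [0.4282, 0.3423, 0.073]
eef_rot: [-179.5, 15.1, -142.7]
contact_force: [-0.8, -2.3, 7.4]
gripper_width: 0.0679
gripper_force: 25.0
[  62.98   10.02  -47.08   20.2   -20.6  -133.92] [0.4282 0.3423 0.073 ] [-179.46   15.13 -142.69] [-0.80003346 -2.25768116  7.37909574] [-0.81044669  0.53943181 -0.08175381]
```

```bash
python3 -m creep '[[60,-0.2,-0.15,0.43,0,0,0],[60,-0.36,-0.27,0.78,0,0,0],[60,-0.36,-0.27,0.78,0,0,0],[60,0.3,-0.3,1,0,0,0],[60,0.3,-0.3,1,0,0,0],[60,0.503,-0.91,0,0,0,0],[60,0.503,-0.91,0,0,0,0],[60,0.503,-0.91,0,-3.64,4.76,0]]'
python3 -m creep '[[60,0.503,-0.91,0,-3.64,4.76,0],[60,0.503,-0.91,0,-3.64,4.76,0],[60,0.503,-0.91,0,-3.64,4.76,0],[60,0.503,-0.91,0,-3.64,4.76,0],[60,0.503,-0.91,0,0,0,0],[60,0.503,-0.91,0,0,0,0],[60,0.503,-0.91,0,0,0,0],[60,0.503,-0.91,0,0,0,0]]'
python3 -m creep '[[60,0.503,-0.91,0,0,0,0],[60,0.503,-0.91,0,0,0,0],[60,0.503,-0.91,0,0,0,0],[60,0.503,-0.91,0,0,0,0],[60,0.3,-0.6,0,0,0,0],[60,0,0,0,0,0,0],[60,0,0,0,0,0,0]]'
python3 -c "
from h import *
s=r.get_state();print(s['joints'].round(2),s['tcp_pos'].round(4),s['eef_rot'].round(2),s['contact_force'],s['moment'])"
```

```text
time_s: 20.33
tcp_pos: [0.452, 0.2351, 0.1687]
eef_rot: [-179.5, 8.8, -142.7]
contact_force: [-0.9, -2.0, -3.5]
gripper_width: 0.0677
gripper_force: 25.0
time_s: 21.0
tcp_pos: [0.5584, 0.0584, 0.1709]
eef_rot: [-179.4, -15.0, -142.7]
contact_force: [0.8, 0.5, -2.0]
gripper_width: 0.0677
gripper_force: 25.0
time_s: 21.58
tcp_pos: [0.6156, -0.0473, 0.171]
eef_rot: [-179.4, -15.0, -142.8]
contact_force: [-0.1, 0.4, -2.1]
gripper_width: 0.068
gripper_force: 25.0
[ 17.24  24.6   -4.65   5.8  -74.74 -72.16] [ 0.6156 -0.0473  0.171 ] [-179.43  -14.97 -142.78] [-0.09379521  0.35036109 -2.10196653] [ 0.73836134 -0.94433136 -0.01874892]
```

```bash
python3 -m creep '[[60,0.41,-0.7,0,0,0,0],[60,0.41,-0.7,0,0,0,0],[60,0.3,-0.5,0,0,0,0],[60,0.11,-0.2,0,0,0,0],[60,0,0,0,0,0,0],[60,0,0,0,0,0,0]]'
python3 -c "
from h import *
raw=[capture('side'),capture('top')];cs=[fixcam(c) for c in raw]
s=r.get_state();print(s['tcp_pos'].round(4),s['contact_force'])
O=s['tcp_pos']+[.0036,.0027,-.0135]; print(O)
for c,w in zip(cs,raw):
  p=proj(c,np.vstack([circ(34,7),circ(34,49)])/1000+O);print(p.min(0).round(1),p.max(0).round(1),[(round(d['conf'],2),np.round(d['bbox'],1)) for d in search_frame(w,'coarse_sieve')[:2]])
"
```

```text
time_s: 22.08
tcp_pos: [0.6463, -0.0987, 0.1712]
eef_rot: [-179.4, -15.0, -142.7]
contact_force: [-0.7, -0.3, -3.0]
gripper_width: 0.0677
gripper_force: 25.0
[ 0.6463 -0.0984  0.1715] [-0.65263514 -0.24404481 -1.73858311]
[ 0.64994782 -0.09565861  0.1579986 ]
[358.4 166.1] [387.5 195. ] [(0.79, array([357.6, 167.1, 387.8, 197.3]))]
[343.  136.8] [369.2 165.6] []
```

```bash
python3 -m creep '[[60,0,-0.04,-0.32,0,0,0],[60,0,0,-0.24,0,0,0],[60,0,0,-0.06,0,0,0],[60,0,0,0,0,0,0]]'
python3 -m creep '[[60,0,0,-0.08,0,0,0],[60,0,0,-0.06,0,0,0],[60,0,0,0,0,0,0]]'
python3 -m creep '[[60,0,0,-0.04,0,0,0],[60,0,0,0,0,0,0]]'
```

```text
time_s: 22.62
tcp_pos: [0.646, -0.1002, 0.1548]
eef_rot: [-179.4, -15.0, -142.7]
contact_force: [-0.1, 0.0, -1.6]
gripper_width: 0.0676
gripper_force: 25.0
time_s: 22.87
tcp_pos: [0.6466, -0.1002, 0.1522]
eef_rot: [-179.4, -15.0, -142.7]
contact_force: [-0.1, -0.1, -2.7]
gripper_width: 0.0678
gripper_force: 25.0
time_s: 23.03
tcp_pos: [0.6467, -0.1002, 0.1514]
eef_rot: [-179.4, -14.9, -142.7]
contact_force: [-0.5, -0.4, -2.1]
gripper_width: 0.0678
gripper_force: 25.0
```

```bash
python3 -m creep '[[60,0,0,-0.04,0,0,0],[60,0,0,0,0,0,0]]'
python3 -m creep '[[60,0,0,-0.04,0,0,0],[60,0,0,0,0,0,0]]'
python3 -m creep '[[60,0,0,-0.04,0,0,0],[60,0,0,0,0,0,0]]'
```

```text
time_s: 23.2
tcp_pos: [0.6466, -0.1002, 0.1504]
eef_rot: [-179.4, -14.9, -142.7]
contact_force: [0.1, -0.3, -2.3]
gripper_width: 0.0677
gripper_force: 25.0
time_s: 23.37
tcp_pos: [0.6467, -0.1002, 0.1502]
eef_rot: [-179.4, -14.9, -142.7]
contact_force: [-1.8, 1.0, 2.8]
gripper_width: 0.0678
gripper_force: 25.0
time_s: 23.53
tcp_pos: [0.6467, -0.1002, 0.1501]
eef_rot: [-179.3, -14.9, -142.7]
contact_force: [-4.4, 1.7, 8.9]
gripper_width: 0.0675
gripper_force: 25.0
```

```bash
python3 -m creep '[[60,0,0,-0.04,0,0,0],[72,0,0,0.06,0,0,0],[87.6,0,0,0.04,0,0,0],[87.6,0,0,0,0,0,0],[87.6,0,0,0,0,0,0],[87.6,0.1,0.08,0.6,0,0,0],[87.6,0.18,0.14,0.9,0,0,0],[87.6,0.1,0.08,0.9,0,0,0]]'
python3 -m creep '[[87.6,0,0,0.3,3.04,-3.97,0],[87.6,0,0.5,0,3.04,-3.97,0],[87.6,-0.5,0.9,0,3.04,-3.97,0],[87.6,-0.5,0.9,0,0,0,0],[87.6,-0.5,0.9,0,0,0,0],[87.6,-0.5,0.9,0,0,0,0],[60,0,0,0,0,0,0]]'
python3 - <<'E'
from h import *
raw=[capture("side"),capture("top")];cs=[fixcam(c) for c in raw]
s=r.get_state();print(s['tcp_pos'].round(4),s['eef_rot'].round(2),s['contact_force'])
I=np.eye(3); ms=[]
for c,w in zip(cs,raw):
    o=outline_of(w,"lid"); pb=proj(c,np.array([.4516,-.151,.01]))
    o.sort(key=lambda d:np.hypot(*(np.array(d["bbox"]).reshape(2,2).mean(0)-pb))); ms.append(up(o[0]["region"])); print(o[0]["bbox"],o[0]["conf"],pb)
    p=proj(c,np.vstack([circ(34,7),circ(34,49)])/1000+[.65,-.097,.136]);print("coarse pred",p.min(0).round(1),p.max(0).round(1),[(round(d['conf'],2),np.round(d['bbox'],1)) for d in search_frame(w,'coarse_sieve')[:2]])
for k in ([0,1],[0],[1]): print(fit([cs[i] for i in k],[ms[i] for i in k],SH["lid"],lambda p:(np.array([p[0],p[1],0]),I),[.4516,-.151],[.004,.004]))
f=lambda i:cv2.resize(i,(390,390),interpolation=cv2.INTER_CUBIC)
cv2.imwrite("pics/i.png",np.hstack([f(raw[0]["frame"][165:235,335:405]),f(raw[1]["frame"][125:195,320:390])])[...,::-1])
E
```

```text
time_s: 24.2
tcp_pos: [0.656, -0.0927, 0.2096]
eef_rot: [-179.4, -15.1, -142.7]
contact_force: [0.7, 0.3, 0.3]
gripper_width: 0.0875
gripper_force: 0.0
time_s: 24.78
tcp_pos: [0.6045, 0.0123, 0.2179]
eef_rot: [-179.4, 0.1, -142.6]
contact_force: [-0.0, 0.0, 0.2]
gripper_width: 0.0847
gripper_force: 0.0
[0.606  0.0105 0.2177] [-1.7940e+02  9.0000e-02 -1.4258e+02] [ 0.21037662 -0.29925784  0.80477728]
[297.6, 261.2, 324.3, 279.8] 0.93 [305.35149429 270.54635221]
coarse pred [358.4 174.2] [387.2 203.1] [(0.96, array([357.3, 173.7, 388.1, 203.3])), (0.19, array([229.4, 204.5, 272.8, 232.5]))]
[363.7, 218.5, 385.9, 241.2] 0.75 [374.05257293 230.74663129]
coarse pred [343.3 139.3] [369.  167.5] [(0.55, array([343. , 137.9, 371.1, 165.6]))]
(array([ 0.44836611, -0.15113184]), np.float64(0.24700326739928968))
(array([ 0.44869753, -0.1500022 ]), np.float64(0.06942902947342455))
(array([ 0.45092867, -0.15544178]), np.float64(0.15920024052916415))
```

View pics/i.png

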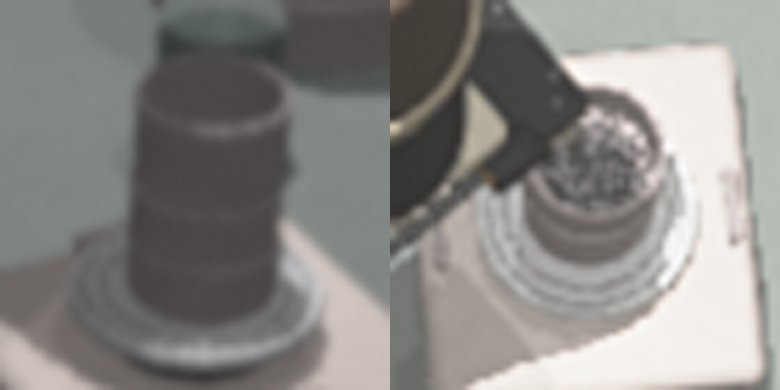

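Both joint lines run level at left-half (210,212) and (205,270), and the coarse sieve looks well home. Now the lid.

```bash
python3 -m creep '[[60,-1,-0.3,0,0,0,0],[60,-1,-0.3,0,0,0,0],[60,-1,-0.3,0,0,0,0],[60,-1,-0.3,0,0,0,0],[60,-0.56,-1,-0.9,0,0,0],[60,-0.56,-1,-0.9,0,0,0],[60,-0.56,-1,-0.9,0,0,0],[60,-0.56,-1,-0.9,0,0,0]]'
python3 -m creep '[[60,0,-0.7,-0.7,0,0,0],[60,0,-0.58,-0.7,0,0,0],[60,0,0,-0.7,0,0,0],[60,0,0,0,0,0,0],[60,0,0,0,0,0,0]]'
python3 -c "
from h import *
s=r.get_state();print(s['joints'].round(2),s['tcp_pos'].round(4),s['eef_rot'].round(2))"
```

```text
time_s: 25.75
tcp_pos: [0.4496, -0.1216, 0.1269]
eef_rot: [-179.4, 0.1, -142.7]
contact_force: [0.7, -1.0, -0.3]
gripper_width: 0.0603
gripper_force: 0.0
time_s: 26.17
tcp_pos: [0.4496, -0.1529, 0.0744]
eef_rot: [-179.5, -0.1, -142.8]
contact_force: [0.2, 1.2, 0.6]
gripper_width: 0.0602
gripper_force: 0.0
[  5.45  10.88 -36.08   0.7  -42.84 -58.71] [ 0.4496 -0.1529  0.0744] [-1.7949e+02 -7.0000e-02 -1.4276e+02]
```

```bash
python3 -m creep '[[60,0.03,0.04,-0.8,0,0,0],[60,0,0,-0.8,0,0,0],[60,0,0,-0.4,0,0,0],[60,0,0,-0.24,0,0,0],[40,0,0,0,0,0,0],[25,0,0,0,0,0,0],[20,0,0,0,0,0,0],[20,0,0,0,0,0,0]]' 10
python3 -m creep '[[20,0,0,0,0,0,0],[20,0,0,0,0,0,0],[20,0,0,0,0,0,0]]' 10
python3 -c "
from h import *
s=r.get_state();print(s['tcp_pos'].round(4),s['gripper_width'],s['contact_force'],s['moment'])"
```

```text
time_s: 26.83
tcp_pos: [0.4518, -0.1511, 0.02]
eef_rot: [-179.4, 0.1, -142.7]
contact_force: [0.1, -0.4, 0.3]
gripper_width: 0.0387
gripper_force: 0.0
time_s: 27.08
tcp_pos: [0.4513, -0.1512, 0.0195]
eef_rot: [-179.4, 0.1, -142.7]
contact_force: [-0.6, 0.5, 5.7]
gripper_width: 0.0267
gripper_force: 10.0
[ 0.4513 -0.1512  0.0195] 0.026744126126783015 [-0.59934517  0.49870553  5.66209933] [0.58775502 0.23939873 0.00217998]
```

```bash
python3 -m creep '[[50,0,0,0,0,0,0],[50,0,0,0,0,0,6.9],[50,0,0,0,0,0,6.9],[50,0,0,0,0,0,6.9],[50,0,0,0,0,0,6.9],[50,0,0,0,0,0,6.9],[50,0,0,0,0,0,6.9],[50,0,0,0,0,0,6.9]]'
python3 -m creep '[[50,0,0,0,0,0,6.9],[50,0,0,0,0,0,6.9],[50,0,0,0,0,0,6.9],[50,0,0,0,0,0,6.9],[50,0,0,0,0,0,6.9],[50,0,0,-0.06,0,0,6.9],[35,0,0,0,0,0,0],[20,0,0,0,0,0,0]]'
python3 -m creep '[[20,0,0,0,0,0,0],[20,0,0,0,0,0,0],[20,0,0,0,0,0,0],[20,0,0,0,0,0,0]]' 25
python3 -c "
from h import *
s=r.get_state();print(s['joints'].round(2),s['tcp_pos'].round(4),s['eef_rot'].round(2),s['gripper_width'],s['contact_force'],s['moment'])"
```

```text
time_s: 27.75
tcp_pos: [0.4508, -0.1512, 0.0189]
eef_rot: [-179.4, 0.1, -94.0]
contact_force: [-0.4, 0.1, 0.6]
gripper_width: 0.0501
gripper_force: 0.0
time_s: 28.42
tcp_pos: [0.4508, -0.1513, 0.0173]
eef_rot: [-179.4, 0.1, -53.2]
contact_force: [-0.5, -0.4, 0.4]
gripper_width: 0.0418
gripper_force: 0.0
time_s: 28.75
tcp_pos: [0.4509, -0.1512, 0.0175]
eef_rot: [-179.4, 0.1, -53.0]
contact_force: [1.3, -0.2, 0.4]
gripper_width: 0.0258
gripper_force: 25.0
[  4.93  16.28 -38.67  -0.63 -34.58  32.54] [ 0.4509 -0.1512  0.0175] [-1.7941e+02  6.0000e-02 -5.3050e+01] 0.02579043862713103 [ 1.30842545 -0.22830947  0.35424058] [0.0341374  0.11327999 0.05770342]
```

```bash
python3 -m creep '[[20,0,0,0.4,0,0,0],[20,0,0,1,0,0,0],[20,0,0,1,0,0,0],[20,0,0,1,0,0,0],[20,0,0,1,0,0,0],[20,0.4,0.1,1,0,0,0],[20,0.6,0.15,1,0,0,0],[20,0.8,0.2,1,0,0,0]]'
python3 -m creep '[[20,0.8,0.2,0.6,0,0,0],[20,0.9,0.25,0,0,0,0],[20,0.9,0.25,0,0,0,0],[20,0.9,0.25,0,0,0,0],[20,0.9,0.25,0,0,0,0],[20,0.9,0.25,0,0,0,0],[20,0.6,0.2,0,0,0,0],[20,0.3,0.05,0,0,0,0]]'
python3 -m creep '[[20,0,0,0,0,0,0],[20,0,0,0,0,0,0],[20,0,0,0,0,0,0]]'
python3 -c "
from h import *
raw=[capture('side'),capture('top')];cs=[fixcam(c) for c in raw]
s=r.get_state();print(s['tcp_pos'].round(4),s['eef_rot'].round(2),s['contact_force'],s['moment'])
O=s['tcp_pos']-[0,0,.0175]
for c,w in zip(cs,raw):
  p=proj(c,np.vstack([circ(34,7),circ(34,13)])/1000+O);print(p.min(0).round(1),p.max(0).round(1),[(round(d['conf'],2),np.round(d['bbox'],1)) for d in search_frame(w,'lid')[:2]])
"
```

```text
time_s: 29.42
tcp_pos: [0.4952, -0.14, 0.2041]
eef_rot: [-179.4, 0.1, -53.1]
contact_force: [0.8, 0.8, -1.0]
gripper_width: 0.0263
gripper_force: 25.0
time_s: 30.08
tcp_pos: [0.6523, -0.0967, 0.2163]
eef_rot: [-179.5, 0.1, -53.0]
contact_force: [-0.2, -0.3, -1.2]
gripper_width: 0.0262
gripper_force: 25.0
time_s: 30.33
tcp_pos: [0.65, -0.0977, 0.2174]
eef_rot: [-179.4, 0.1, -53.0]
contact_force: [0.1, -1.2, -0.5]
gripper_width: 0.0264
gripper_force: 25.0
[ 0.6501 -0.0978  0.2179] [-1.794e+02  5.000e-02 -5.300e+01] [ 0.26703027  0.68009177 -0.44474883] [0.01193075 0.00037132 0.04143118]
[359.5 164.1] [388.2 179.9] [(0.63, array([315.8, 282.4, 326.7, 308.9])), (0.57, array([364.6, 162.2, 389.3, 182. ]))]
[344.2 136. ] [370.2 161.5] [(0.48, array([344.5, 144.1, 355.3, 159.1]))]
```

Lid is in position over the stack. Lowering.

```bash
python3 -m creep '[[20,0,0,-0.3,0,0,0],[20,0,0,-0.24,0,0,0],[20,0,0,-0.06,0,0,0],[20,0,0,0,0,0,0]]'
python3 -m creep '[[20,0,0,-0.08,0,0,0],[20,0,0,-0.06,0,0,0],[20,0,0,0,0,0,0]]'
python3 -m creep '[[20,0,0,-0.04,0,0,0],[20,0,0,0,0,0,0]]'
python3 -m creep '[[20,0,0,-0.03,0,0,0],[20,0,0,0,0,0,0]]'
```

```text
time_s: 30.87
tcp_pos: [0.6503, -0.0975, 0.2013]
eef_rot: [-179.5, 0.1, -53.0]
contact_force: [0.4, 0.5, -1.1]
gripper_width: 0.0261
gripper_force: 25.0
time_s: 31.12
tcp_pos: [0.6509, -0.0974, 0.1986]
eef_rot: [-179.4, 0.1, -53.0]
contact_force: [0.5, -0.3, -1.3]
gripper_width: 0.026
gripper_force: 25.0
time_s: 31.28
tcp_pos: [0.6509, -0.0974, 0.1979]
eef_rot: [-179.4, 0.1, -53.0]
contact_force: [0.3, -0.3, -0.8]
gripper_width: 0.026
gripper_force: 25.0
time_s: 31.45
tcp_pos: [0.6509, -0.0974, 0.1972]
eef_rot: [-179.4, 0.1, -53.0]
contact_force: [-0.6, -0.2, -1.0]
gripper_width: 0.0262
gripper_force: 25.0
```

```bash
python3 -m creep '[[20,0,0,-0.04,0,0,0],[20,0,0,0,0,0,0]]'
python3 -m creep '[[20,0,0,-0.03,0,0,0],[20,0,0,0,0,0,0]]'
python3 -m creep '[[20,0,0,-0.03,0,0,0],[20,0,0,0,0,0,0]]'
python3 -m creep '[[20,0,0,-0.02,0,0,0],[20,0,0,0,0,0,0]]'
```

```text
time_s: 31.62
tcp_pos: [0.6509, -0.0975, 0.1961]
eef_rot: [-179.4, 0.1, -53.0]
contact_force: [0.5, -1.2, -0.4]
gripper_width: 0.0262
gripper_force: 25.0
time_s: 31.78
tcp_pos: [0.651, -0.0975, 0.1955]
eef_rot: [-179.4, 0.0, -53.0]
contact_force: [0.7, 0.6, -0.6]
gripper_width: 0.0263
gripper_force: 25.0
time_s: 31.95
tcp_pos: [0.6511, -0.0976, 0.1955]
eef_rot: [-179.4, 0.0, -53.0]
contact_force: [-1.6, 0.4, 3.5]
gripper_width: 0.0266
gripper_force: 25.0
time_s: 32.12
tcp_pos: [0.6512, -0.0976, 0.1954]
eef_rot: [-179.4, -0.0, -53.0]
contact_force: [-2.6, 0.7, 6.9]
gripper_width: 0.0262
gripper_force: 25.0
```

Contact came at exactly the predicted height of 0.1955, so everything is home. I'll release, retreat and check.

```bash
python3 -m creep '[[30,0,0,0.02,0,0,0],[45,0,0,0.02,0,0,0],[60,0,0,0,0,0,0],[60,0,0,0,0,0,0],[60,0,0,0,0,0,0],[60,0,0,0.5,0,0,0],[60,0,0,1,0,0,0],[60,0,0,1,0,0,0]]'
python3 -m creep '[[60,-0.4,1,0.3,0,0,0],[60,-0.4,1,0,0,0,0],[60,-0.4,1,0,0,0,0],[60,-0.4,1,0,0,0,0],[60,-0.4,1,0,0,0,0],[60,-0.4,1,0,0,0,0],[60,-0.4,1,0,0,0,0],[60,0,0,0,0,0,0]]'
python3 - <<'E'
from h import *
raw=[capture("side"),capture("top")]
f=lambda i:cv2.resize(i,(390,390),interpolation=cv2.INTER_CUBIC)
cv2.imwrite("pics/z.png",np.hstack([f(raw[0]["frame"][155:235,330:410]),f(raw[1]["frame"][100:270,270:470])])[...,::-1])
E
```

```text
time_s: 32.78
tcp_pos: [0.6503, -0.0975, 0.2572]
eef_rot: [-179.6, 0.1, -53.0]
contact_force: [1.0, 1.0, 0.5]
gripper_width: 0.0597
gripper_force: 0.0
time_s: 33.45
tcp_pos: [0.5797, 0.0808, 0.2654]
eef_rot: [-179.4, 0.1, -52.8]
contact_force: [0.7, 0.0, 0.2]
gripper_width: 0.06
gripper_force: 0.0
```

View pics/z.png

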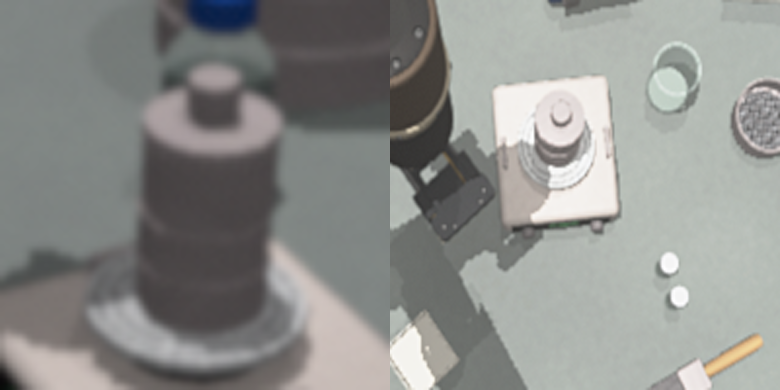

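The full stack stands level with the lid at left-half (212,115). The vials, beaker and large sieve are undisturbed. Handing in.

```bash
python3 -c "
from plant import close_job
print(close_job())"
```

```text
the job is handed in; nothing more can be done
None
```

The pan, fine sieve, coarse sieve and lid are stacked on the shaker plate in that order, each seated home and level, and the job was handed in at about 34 s of the 72 s allowed; no verdict came back.

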